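# Load a dowel into the V-block drilling jig

## Task

Take the dowel from its rack, lay it in the groove of the drilling jig and push it lengthwise under the spring roller until its end meets the steel stop plate; press it home there with roughly 10 N (never as much as 20) for half a second while it beds on both sides of the groove. Then let go, leaving it fully home for drilling. Do not drop it or ram it, and leave the glue bottle, the sanding block and the hammer alone.

Things in the scene. Friction and masses are not known exactly. Their poses are not given: they have to be found in the camera images.
- dowel: Plain waxed wooden round bar, 36 mm in diameter, 150 mm long, about 0.11 kg (hidden, 0.08 to 0.15), loose, the same from both ends, each end tapered to 30 mm over the last 8 mm. Origin at its middle, on its axis; x along its axis (either way round will do; it may have rolled about x). At the start it lies level in the rack, its axis 50 mm above the table.
- rack: Small fixed plywood stand with the dowel on it: base 160 x 75 x 12 mm and two V-notched cross boards, each 12 mm thick, centred 55 mm either side of its middle, 53 mm wide, their tops 39 mm above the table. Between them the dowel can be gripped from above; it lifts straight out. Origin under the middle of the base; x along the dowel.
- jig: Fixed drilling jig: plywood base (190 x 130 x 20 mm, x = -81 to +109 mm) with a dark wooden V-block 135 mm long (x = -67.5 to +67.5 mm), 53 mm wide, its top 46.5 mm above the table, with an open 90 degree groove along x. Origin on the table under the groove's middle; x points along the groove to the stop plate. A dowel in the groove has its axis at y = 0, 57.5 mm above the table.
- laid (a point): Where a dowel's middle may be when it is first laid in the groove: at x = -42 mm of the jig, 57.5 mm above the table, axes as the jig's. Its front end is then about 4 mm clear of the portal as it is lowered, its rear end projects 49.5 mm from the open near end of the block and it lies steady by itself. Home, its middle is 34.5 mm further on and its rear end still projects 15 mm.
- portal (a point): Middle of the top of the dark steel portal that carries the spring roller over the groove, 119 mm above the table, 22 mm before the stop plate: two 10 mm posts at y = +-34 mm and a bar 16 mm wide; the roller's guide pin stands some 5 mm higher. It keeps the dowel from being lowered straight into its final place. Axes as the jig's.
- flank_left: Sloping 45 degree face of the groove on the jig's +y side, waxed wood, 135 mm long, from 3 to 14.5 mm off the middle of the groove. Origin and axes as jig.
- flank_right: The same on the jig's -y side. Origin and axes as jig.
- stop: Rigid steel stop plate closing the far end of the groove, 60 mm wide, 10 mm thick, from 20 to 78 mm above the table. Origin on its front face (the one that the dowel meets), on the axis of a seated dowel, 57.5 mm above the table; x as the jig's x, into the plate. Home, the dowel's middle is 75 mm before it.
- holddown (a joint): Lift of the spring roller, m: 0 at rest, about 0.002 with the dowel beneath it. A steel roller, 16 mm in diameter, 34 mm wide, across the groove 22 mm before the stop plate, bottom at rest 15.5 mm above the dowel's axis; the dowel's tapered end lifts it. It then presses the dowel down with about 4 N; pushing the dowel beneath it takes about 2 to 5 N when pushed level.
- glue: Bystander: white glue bottle with an orange cap, 56 mm in diameter, 150 mm tall, loose. Origin under its middle.
- sander: Bystander: sanding block of wood on cork, 110 x 60 x 34 mm, loose. Origin under its middle.
- hammer: Bystander: hammer lying on the bench, 260 mm long, loose. Origin near its middle; x along the handle towards the head.
Things that resemble listed ones, but are neither listed nor needed, are in the scene too. Leave any purple look-alike of the jig alone.

How it is judged:
On the way:
1. the dowel is pressed against the stop plate with more than 4 N while it bears on both flanks of the groove with the roller on top (contact force between dowel and stop above 4 N and contact force between dowel and flank_left above 0.5 N and contact force between dowel and flank_right above 0.5 N and value of joint holddown above 0.001 m), for 0.2 s.
At the end, for the whole second after the job is handed in: The dowel lies at rest in the groove, its end within 1.8 mm of the stop plate, its axis within 2 mm of the seated axis sideways and in height and within 0.03 rad of the groove's direction, bearing on both flanks (more than 0.5 N each), with the roller lifted by more than 1 mm on top of it (x of dowel in the frame of stop above -0.0768 m and y of dowel in the frame of stop between -0.002 and 0.002 m and z of dowel in the frame of stop between -0.002 and 0.002 m and angle between the x axis of dowel and the x axis of stop, either way round below 0.03 rad and contact force between dowel and flank_left above 0.5 N and contact force between dowel and flank_right above 0.5 N and value of joint holddown above 0.001 m and linear speed of dowel below 0.01 m/s); the robot touches nothing.
It fails at once if the dowel rams the stop plate (more than 20 N) (contact force between dowel and stop above 20 N).
It fails at once if the dowel is dropped or forced onto a flank of the groove (more than 25 N) (contact force between dowel and flank_left above 25 N or contact force between dowel and flank_right above 25 N).
It fails at once if a bystander is moved by more than 20 mm (distance of any of glue, sander, hammer from where it was at the start of the episode above 0.02 m).
It also fails if it takes over 61 s, if anything falls off the work surface, if the arm or the gripper's body presses on something with over 40 N, if the wrist force passes 120 N, or if a joint passes its speed limit or range.

## Robot

A 7-joint arm with a two-finger parallel gripper is mounted at the origin on the work surface. World frame = base frame: x ahead of the robot, y to its left, z up, the work surface at z = 0. Lengths are in m, angles in rad, forces in N, time in s.
With the tool pointing down it reaches from about 0.425 to 0.875 m from the base axis. Payload 8.4 kg.
Tool frame: the origin (TCP) lies between the finger pads; the fingertips stand 8 mm ahead of it and the grasp point (between the pads) lies 11 mm behind it (arm.tips_ahead is the distance from the TCP to the fingertips, in m); z points along the fingers, y is the direction in which the jaws open and shut (so a half turn about z gives the same grasp; the last joint's range is limited). The gripper opens to 85 mm and grips with 20 to 120 N. Pads are 22 mm wide; open, the fingers measure 114 mm over their backs; the gripper's body (76 mm by 85 mm) begins 54 mm behind the grasp point. The pads swing forward as they close: fully open they stand 13 mm farther back than shut.
Start: joints at [-0.099, 0.333, 0.04, 1.465, -0.013, 1.343, -0.059], TCP at [0.65, -0, 0.239] pointing down, gripper open.
Joint ranges: [-2.58, 2.58], [-0.38, 2.09], [-1.3, 1.39], [0.25, 2.4], [-1.5, 4.64], [0.08, 2.09], [-2.65, 2.65]. Speed limits (rad/s): [2.22, 2.22, 2.79, 2.79, 3.14, 3.14, 3.14].

## Interface

Orientations are given as a rotation vector (axis times angle).
In Python, from bench import arm, read_camera, camera_model gives the robot as it stands. Calls block until the motion is done:
- arm.move_to(position, orientation): joint-space move of the TCP to a pose.
- arm.move_l(position, rot=None, feed=0.15): straight line of the TCP; rot=None keeps the orientation; feed is the mean speed in m/s.
- arm.move_j(angles): joint-space move.
- arm.open_gripper() and arm.grab(f_grip=None): open the fingers fully, or close them until they stop; f_grip is the grip in N (None keeps the last).
- arm.dwell(seconds).
- arm.inverse_kinematics(position, orientation): joint angles nearest the present ones, or None.
- arm.state(): the state.
- read_camera(name): name is "scene" or "side" or "wrist"; returns the picture (420x560x3 uint8, blue, green, red); there is no depth.
- camera_model(name): a dict with "fx", "fy", "cx", "cy" (pixels), "k1" (the pictures are not rectified: a ray, as slopes to the right and down, at radius r is drawn at 1 + k1 r^2 times it, then the intrinsics apply), "R" (3x3) and "t" (3): a world point X has camera coordinates R X + t. Camera axes: x right, y down, z forward; pixel columns grow to the right and rows downward; lengths in m; the calibration is good to about 2 mm. A picture is of the moment at which its call begins: read the wrist's pose just before it. camera_model takes no time and is no camera call; for the wrist camera it gives the pose at the moment of the call.
A pose or a line that the arm cannot do raises arm.PlanningError and nothing moves.
- arm.close_job(): hands the job in, once; it reports no verdict.
The state is a dict: "time_s": time; "qpos": joint angles; "joint_vel": joint speeds; "joint_efforts": joint torques, N m; "position": TCP position; "eef_rot": TCP orientation; "ft_force": force on the tool from outside, world axes, zero at the start; "wrist_torque": the same for the moment, N m; "grip_width": finger opening in m.
Only numpy, scipy, OpenCV 4.12 (cv2) and the standard library are available. Lean on these libraries where they do the work, as an engineer would, in place of code of your own. Each camera call takes 0.05 s, during which the arm holds its last target. There are 200 camera calls.

## Working session

There is one attempt and no reset: what is moved stays moved. The work goes in short steps, each a Python script; the robot and the scene stay as the last script left them, time stands still between calls to the robot, and variables do not carry over. Pictures are saved under pics/ and viewed, about 8 in all and at most 12, crops included, and the job is handed in when it is done.

```bash
mkdir -p pics; ls
cat > h.py <<'E'
import numpy as np, cv2
from bench import arm, read_camera, camera_model
def ray(name,u,v,m=None):
    m=m or camera_model(name); x=(u-m["cx"])/m["fx"]; y=(v-m["cy"])/m["fy"]
    a,b=x,y
    for _ in range(30):
        s=1+m["k1"]*(a*a+b*b); a,b=x/s,y/s
    R=np.array(m["R"]);t=np.array(m["t"]); return -R.T@t, R.T@np.array([a,b,1.])
def at_z(name,u,v,z,m=None):
    o,d=ray(name,u,v,m); return o+d*(z-o[2])/d[2]
def proj(name,X,m=None):
    m=m or camera_model(name); c=np.array(m["R"])@np.array(X)+np.array(m["t"]); a,b=c[:2]/c[2]; s=1+m["k1"]*(a*a+b*b)
    return np.array([m["fx"]*a*s+m["cx"],m["fy"]*b*s+m["cy"]])
E
python3 - <<'E'
from h import *
for n in ("scene","side"):
    cv2.imwrite(f"pics/{n}0.png",read_camera(n)); m=camera_model(n); print(n,m["fx"],m["k1"],(-np.array(m["R"]).T@m["t"]).round(3))
a=cv2.imread("pics/scene0.png");cv2.imwrite("pics/scene0b.png",cv2.resize(a,(800,600),interpolation=cv2.INTER_CUBIC))
E
```

```text
pics
scene 538.2054689222379 -0.17708851814201532 [ 1.39  -0.075  1.065]
side 388.8771637531688 -0.01776450649359844 [ 0.094 -0.758  0.817]
```

View pics/scene0b.png

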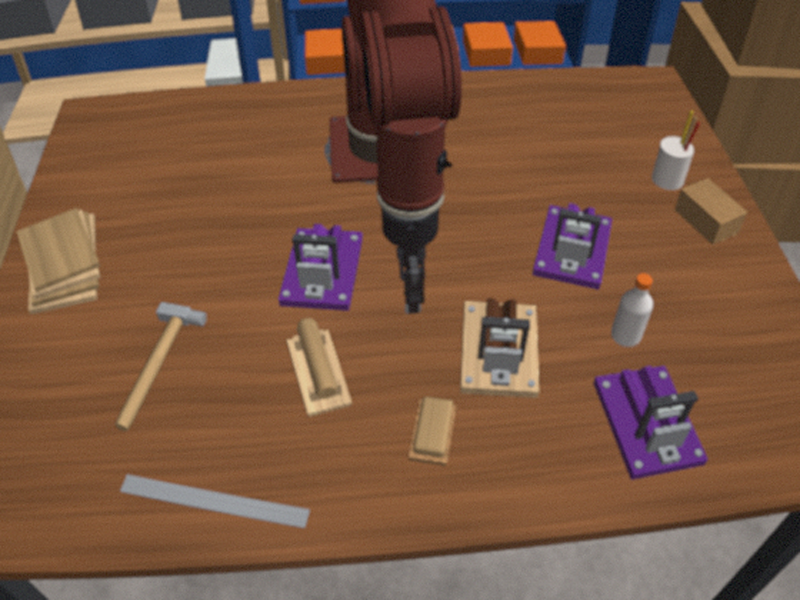

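View pics/side0.png

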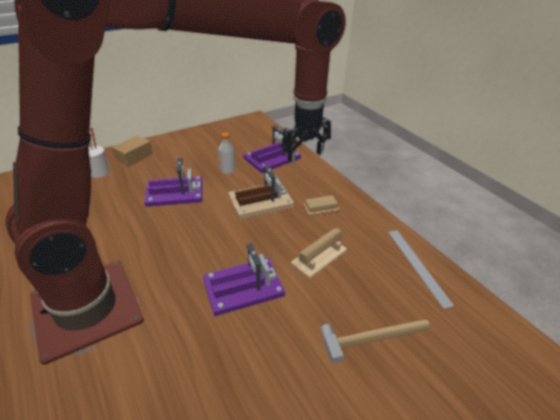

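Scene picture (800x600): plain plywood jig with dark block at about (500,345). The three purple look-alikes are at (322,265), (575,245) and (650,420). The dowel on its rack is at (318,360). The wooden things that could be mistaken for it are the sander (433,428), the box (710,210), the board stack (60,258) and the hammer handle (150,370). I choose the round bar on the notched stand, and the plywood jig. I'll check both close up with the wrist camera.

Run:
```python
from h import *
k=0.7
d=[at_z("scene",u*k,v*k,z) for u,v,z in [(308,325,.06),(330,390,.06),(289,338,.012),(313,331,.012),(350,404,.012),(310,413,.012)]]
j=[at_z("scene",u*k,v*k,.02) for u,v in [(465,303),(535,303),(538,392),(462,392)]]
print(np.round(d,3)); print(np.round(j,3))
m=camera_model("wrist"); s=arm.state(); print("wristcam",(-np.array(m["R"]).T@m["t"]).round(3),np.array(m["R"]).round(2).tolist(),m["fx"],s["position"],s["eef_rot"],s["time_s"])
for n,u,v in(("glue",628,340),("sander",433,445),("hamhead",182,315)): print(n,at_z("scene",u*k,v*k,0).round(3))
```

```text
[[ 0.554 -0.163  0.06 ]
 [ 0.691 -0.13   0.06 ]
 [ 0.541 -0.201  0.012]
 [ 0.529 -0.158  0.012]
 [ 0.688 -0.1    0.012]
 [ 0.7   -0.166  0.012]]
[[0.495 0.116 0.02 ]
 [0.507 0.243 0.02 ]
 [0.699 0.209 0.02 ]
 [0.687 0.084 0.02 ]]
wristcam [0.648 0.066 0.372] [[1.0, -0.0, -0.0], [-0.0, -0.97, 0.26], [-0.0, -0.26, -0.97]] 341.6291848580912 [ 6.49606503e-01 -1.29577832e-05  2.38527071e-01] [-2.22078353e+00 -2.22077327e+00  1.71232925e-03] 0.1
glue [0.592 0.4   0.   ]
sander [0.77  0.027 0.   ]
hamhead [ 0.46 -0.4   0.  ]
```

```bash
cat >> h.py <<'E'
from scipy.spatial.transform import Rotation as Rn
def rot(yaw):  # tool down, tool x = -axis, jaws across the axis
    a=np.array([np.cos(yaw),np.sin(yaw),0]); Z=np.array([0,0,1.])
    return Rn.from_matrix(np.c_[-a,np.cross(Z,a),-Z]).as_rotvec()
def ax(yaw): return np.array([np.cos(yaw),np.sin(yaw)])
E
python3 - <<'E'
from h import *
import json
for n,c,yaw in(("rack",(.615,-.155),.26),("jig",(.585,.165),-.17)):
    p=np.array(c)+.07*ax(yaw); arm.move_to([*p,.22],rot(yaw)); arm.dwell(.3)
    m=camera_model("wrist"); im=read_camera("wrist"); cv2.imwrite(f"pics/w_{n}.png",im)
    json.dump({k:np.array(v).tolist() for k,v in m.items()},open(f"{n}.json","w"))
    cv2.imwrite(f"pics/w_{n}_b.png",cv2.resize(im,(800,600),interpolation=cv2.INTER_CUBIC))
    print(n,arm.state()["time_s"],arm.state()["qpos"],proj("wrist",[*c,.05],m))
E
```

```text
rack 2.1667 [ 0.25319463  0.4451278  -0.16908032  1.35295276  0.07431655  1.34961565
  1.91484067] [278.9964495  118.43175559]
jig 3.6417 [-0.14203636  0.39791378 -0.20700799  1.42139459  0.08221046  1.33076208
  1.0469435 ] [280.98880607 117.79188626]
```

View pics/w_rack_b.png

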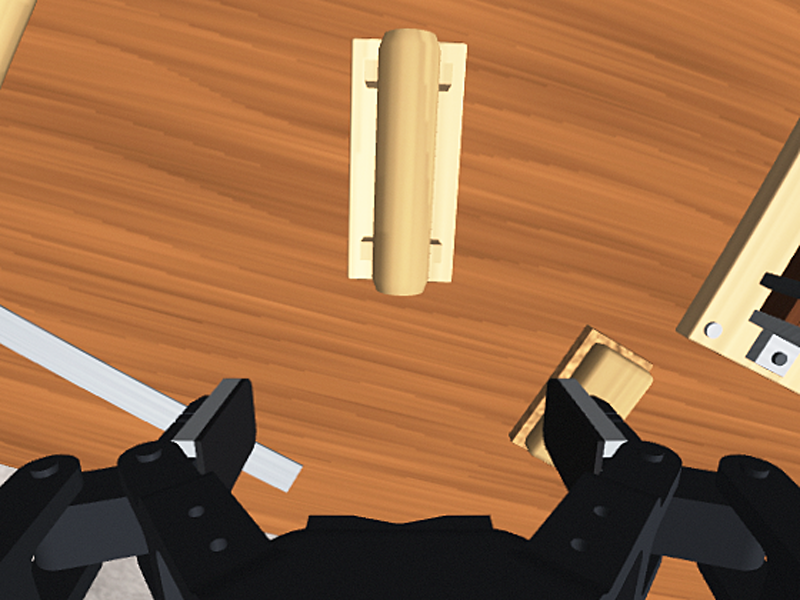

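View pics/w_jig_b.png

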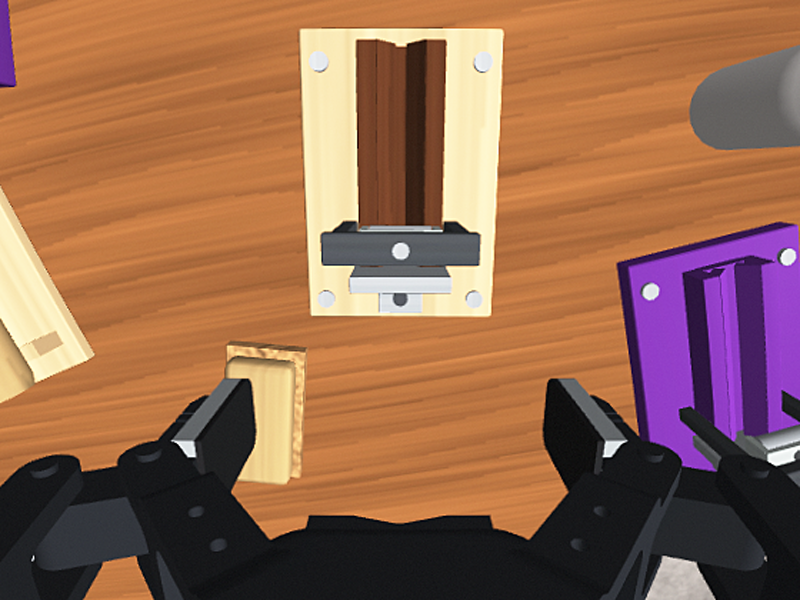

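Wrist rack view (800x600): the round bar lies on a notched plywood stand, ends at (411,28) and (400,295), base corners (352,39), (467,44), (451,282), (349,278). Jig view: plywood jig, base corners (300,29), (503,29), (491,316), (310,316), block near corners (357,40), (446,40), portal pin (401,251). Both choices are confirmed. Next I'll fit the poses.

```bash
cat > fit.py <<'E'
from h import *
import json
from scipy.optimize import least_squares
def sub(img,pts):
    g=cv2.cvtColor(cv2.imread(img),cv2.COLOR_BGR2GRAY); p=np.float32(pts)[:,None]*.7-0.15
    q=cv2.cornerSubPix(g,p.copy(),(4,4),(-1,-1),(3,30,.01))
    bad=np.linalg.norm(q-p,axis=2)>3; q[bad]=p[bad]; return q[:,0]
def fit(m,px,loc,x0):
    loc=np.array(loc)
    def w(x): c,s=np.cos(x[2]),np.sin(x[2]); return np.c_[x[0]+c*loc[:,0]-s*loc[:,1],x[1]+s*loc[:,0]+c*loc[:,1],loc[:,2]]
    r=least_squares(lambda x:np.ravel([proj("",W,m)-p for W,p in zip(w(x),px)]),x0,loss="soft_l1"); return r.x,(r.fun.reshape(-1,2))
M={n:json.load(open(f"{n}.json")) for n in("rack","jig")}
if __name__=="__main__":
    px=sub("pics/w_rack.png",[(352,39),(467,44),(451,282),(349,278)])
    x,e=fit(M["rack"],px,[(-.08,-.0375,.012),(-.08,.0375,.012),(.08,.0375,.012),(.08,-.0375,.012)],[.615,-.155,.26]); print("rack",x.round(4),e.round(1).tolist())
    for n,u in("ends",[(411,28),(400,295)]),("left",[(379,50),(373,280)]),("right",[(440,60),(427,280)]):
        P=[at_z("",a*.7-.15,b*.7-.15,.05,M["rack"])[:2]-x[:2] for a,b in u]; c,s=np.cos(x[2]),np.sin(x[2])
        print(n,[np.round([c*p[0]+s*p[1],-s*p[0]+c*p[1]],4) for p in P])
    L=[(-.081,-.065,.02),(-.081,.065,.02),(.109,.065,.02),(.109,-.065,.02),(-.0675,-.0265,.0465),(-.0675,.0265,.0465)]
    px=sub("pics/w_jig.png",[(300,29),(503,29),(491,316),(310,316),(357,40),(446,40)])
    x,e=fit(M["jig"],px,L,[.585,.165,-.17]); print("jig",x.round(4),e.round(1).tolist())
    c,s=ax(x[2]); P=[x[0]+c*.0455,x[1]+s*.0455]; print("portal top->px800",[(proj("",[*P,z],M["jig"])+.15)/.7 for z in(.119,.124)])
    # scene check
    for lx,ly,z in L: print(((proj("scene",[x[0]+c*lx-s*ly,x[1]+s*lx+c*ly,z])+.15)/.7).round(0),end=" ")
E
python3 fit.py
```

```text
rack [ 0.6118 -0.152   0.2167] [[-0.8, -0.8], [0.9, -0.8], [0.7, 1.5], [-0.9, 1.1]]
ends [array([-0.0768,  0.0001]), array([0.0804, 0.0004])]
left [array([-0.0642, -0.0177]), array([ 0.0713, -0.0172])]
right [array([-0.0603,  0.0176]), array([0.0699, 0.0171])]
jig [ 0.579   0.1656 -0.1746] [[-1.4, -0.4], [1.1, -0.7], [0.6, 2.2], [-0.9, 1.9], [-0.3, -0.1], [0.6, -0.3]]
portal top->px800 [array([401.16701979, 251.15644783]), array([401.20805196, 252.78136131])]
[464. 300.] [536. 305.] [539. 391.] [461. 386.] [487. 297.] [516. 299.]
```

Run:
```python
from h import *
yr=.2167; c=np.array([.6118,-.152])+.002*ax(yr); yj=-.1746; J=np.array([.579,.1656])
F=lambda: arm.state()["ft_force"].round(2)
arm.move_to([*c,.2],rot(yr)); arm.move_l([*c,.09],feed=.2); arm.move_l([*c,.0495],feed=.06)
print(F()); arm.grab(40); arm.dwell(.3); s=arm.state(); print("w",s["grip_width"],F(),s["position"])
arm.move_l([*c,.08],feed=.06); arm.move_l([*c,.2],feed=.2); arm.dwell(.2); s=arm.state(); print("w",s["grip_width"],F(),s["time_s"])
p=J-.045*ax(yj); arm.move_to([*p,.2],rot(yj)); arm.move_l([*p,.10],feed=.15); arm.dwell(.3)
s=arm.state(); print(s["position"]-[*p,.1],s["grip_width"],F(),s["time_s"])
im=read_camera("wrist"); cv2.imwrite("pics/w_held.png",cv2.resize(im,(800,600),interpolation=cv2.INTER_CUBIC))
im=read_camera("side"); cv2.imwrite("pics/s_held.png",cv2.resize(im[130:270,180:370],None,fx=4,fy=4,interpolation=cv2.INTER_CUBIC))
```

```text
[-0.21 -0.09 -0.09]
w 0.03438343323886995 [-0.89 -1.33  5.57] [ 0.61393924 -0.15183329  0.04990223]
w 0.03433955281372657 [-0.57 -0.76 -1.16] 8.775
[3.63015881e-04 8.32997652e-05 6.70997097e-04] 0.034536105800914575 [ 0.1  -0.11 -1.01] 11.1583
```

View pics/w_held.png

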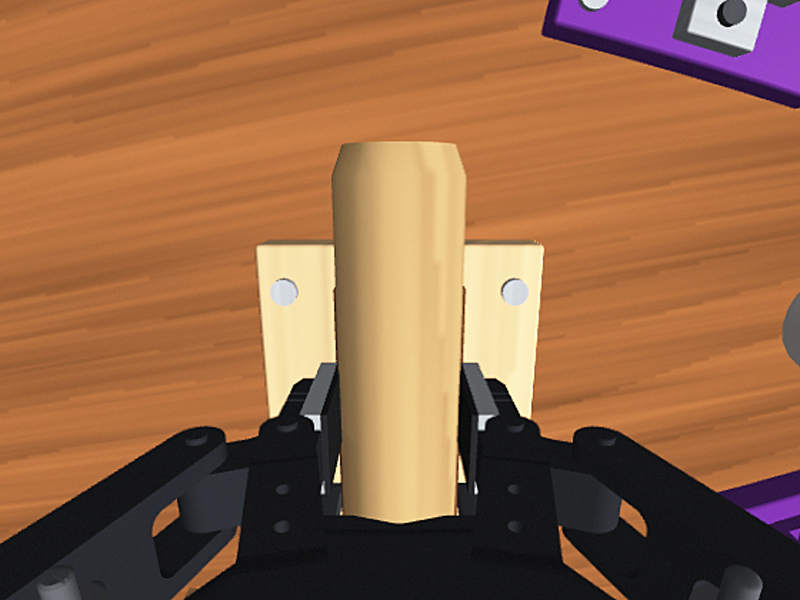

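View pics/s_held.png

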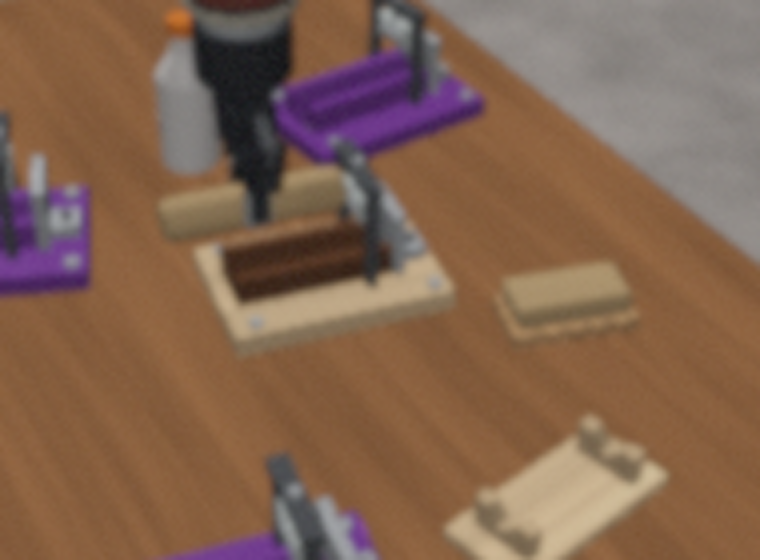

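Held view: dowel upright between the pads, rear end at (399,142), parallel to the tool, no visible tilt. The side view shows the rack empty and the dowel held over the jig. I'll check the fingertip height and the dowel's axial offset by projection before lowering it.

Run:
```python
from h import *
s=arm.state(); m=camera_model("wrist"); Rm=Rn.from_rotvec(s["eef_rot"]).as_matrix(); T=lambda p:(proj("",Rm@np.array(p)+s["position"],m)+.15)/.7
for z in(-.004,0,.004,.008): print("tip",z,[T([x,-.0172,z]).round(0) for x in(.011,-.011)])
for dz in(-.006,0,.004): print("rear rim, axis at tool z",dz,T([.075,0,dz]).round(0),T([.075,-.015,dz]).round(0),T([.075,.015,dz]).round(0),"top",T([.075,0,dz-.015]).round(0),"shoulders",T([.067,-.018,dz]).round(0),T([.067,.018,dz]).round(0))
```

```text
tip -0.004 [array([342., 377.]), array([344., 444.])]
tip 0 [array([343., 371.]), array([346., 437.])]
tip 0.004 [array([345., 366.]), array([347., 431.])]
tip 0.008 [array([346., 361.]), array([348., 424.])]
rear rim, axis at tool z -0.006 [401. 143.] [342. 143.] [461. 143.] top [402. 138.] shoulders [331. 176.] [472. 175.]
rear rim, axis at tool z 0 [401. 144.] [344. 144.] [458. 144.] top [402. 140.] shoulders [334. 175.] [469. 175.]
rear rim, axis at tool z 0.004 [401. 145.] [346. 145.] [457. 145.] top [402. 141.] shoulders [336. 175.] [467. 175.]
```

Run:
```python
from h import *
yj=-.1746; J=np.array([.579,.1656]); p=J-.045*ax(yj); n=np.array([-np.sin(yj),np.cos(yj)])
arm.move_l([*p,.064],feed=.08); arm.dwell(.2); f0=arm.state()["ft_force"]; z=.064
while z>.0535:
    z-=.0006; arm.move_l([*p,z],feed=.02); arm.dwell(.08); s=arm.state(); d=s["ft_force"]-f0
    if z<.061: print(round(z,4),s["position"][2].round(4),"dz",d[2].round(2),"dy",(d[:2]@n).round(2),"t",s["wrist_torque"].round(2))
    if d[2]>3 or abs(d[:2]@n)>4: break
print(s["time_s"])
```

```text
0.061 0.061 dz 0.14 dy 0.16 t [ 0.03 -0.   -0.03]
0.0604 0.0604 dz -0.08 dy 0.36 t [ 0.04 -0.   -0.03]
0.0598 0.0598 dz 0.22 dy -0.57 t [ 0.02  0.06 -0.03]
0.0592 0.0592 dz -0.21 dy -0.07 t [-0.    0.02 -0.02]
0.0586 0.0586 dz -0.9 dy 0.2 t [ 0.02  0.01 -0.05]
0.058 0.058 dz -0.37 dy 0.27 t [ 0.01  0.06 -0.01]
0.0574 0.0576 dz 2.32 dy -0.04 t [ 0.21 -0.02  0.03]
0.0568 0.0574 dz 7.59 dy -0.25 t [ 0.12  0.44 -0.04]
16.0583
```

Run:
```python
from h import *
yj=-.1746; J=np.array([.579,.1656]); p=J-.045*ax(yj); P=lambda x:J+x*ax(yj)
arm.move_l([*p,.0574],feed=.02); arm.open_gripper(); arm.dwell(.2); print(arm.state()["grip_width"],arm.state()["ft_force"].round(2))
arm.move_l([*p,.18],feed=.2); arm.dwell(.2)
m=camera_model("wrist"); im=read_camera("wrist"); cv2.imwrite("pics/w_laid.png",cv2.resize(im,(800,600),interpolation=cv2.INTER_CUBIC))
T=lambda X:((proj("",X,m)+.15)/.7).round(0)
print("expected rear end",T([*P(-.120),.0575]),"front top",T([*P(.03),.0725]))
arm.move_l([*P(-.155),.15],feed=.2); arm.grab(20)
arm.move_l([*P(-.155),.053],feed=.12); arm.dwell(.2); s=arm.state(); print(s["time_s"],s["grip_width"],s["position"]-[*P(-.155),.053],s["ft_force"].round(2))
im=read_camera("wrist"); cv2.imwrite("pics/w_pre.png",cv2.resize(im,(800,600),interpolation=cv2.INTER_CUBIC))
```

```text
0.08543251406670309 [-0.37  0.07 -0.98]
expected rear end [401. 160.] front top [402. 442.]
20.7167 -0.00011491638144577428 [0.00045365 0.00019428 0.00066919] [-0.24 -0.32 -0.77]
```

View pics/w_laid.png

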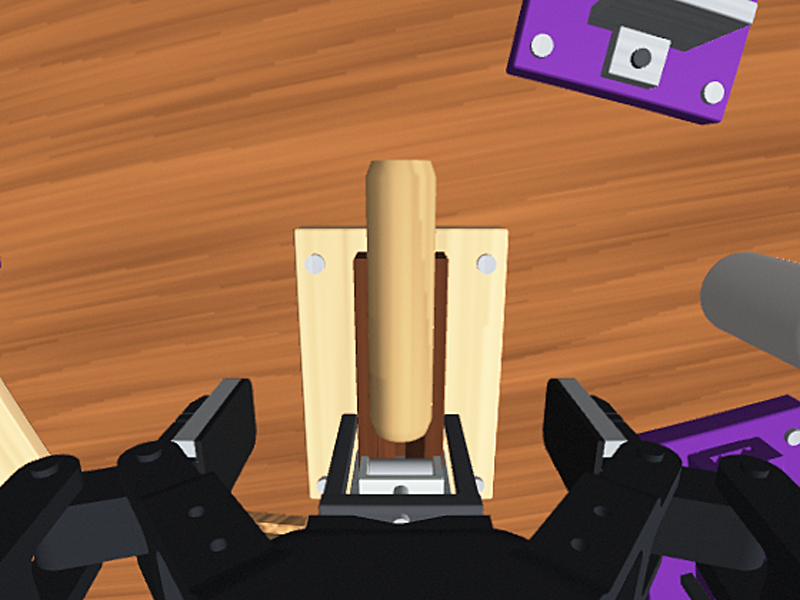

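View pics/w_pre.png

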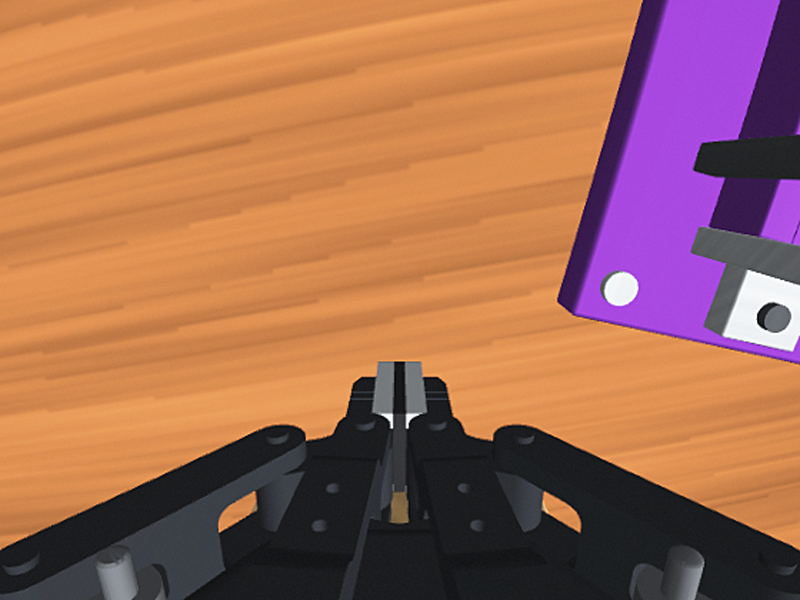

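The dowel lies centred in the groove, rear end (401,160) and front (402,442), exactly as predicted. The closed fingers are behind it, in line. Now I'll push it from the rear in small steps, watching the force.

Run:
```python
from h import *
yj=-.1746; J=np.array([.579,.1656]); a=ax(yj); P=lambda x:J+x*a
def st():
    s=arm.state(); d=s["ft_force"]-f0; return s,-d[:2]@a,d
arm.move_l([*P(-.135),.053],feed=.06); arm.dwell(.2); f0=arm.state()["ft_force"]; x=-.135; home=False
while x<-.088:
    x+=.003 if x<-.1005 else .0003
    arm.move_l([*P(x),.053],feed=.03 if x<-.1005 else .006); arm.dwell(.04); s,F,d=st(); act=(s["position"][:2]-J)@a
    print(f"{x*1e3:.1f}/{act*1e3:.1f}:{F:.1f}/{d[2]:.1f}",end="  ")
    if F>9.5 or (x<-.1005 and F>8): break
print("\n",s["time_s"])
for i in range(4):
    arm.dwell(.15); s,F,d=st(); print(F.round(2),d.round(2),((s["position"][:2]-J)@a).round(5),s["time_s"])
```

```text
-132.0/-131.9:-0.1/-0.3  -129.0/-128.9:-0.2/0.1  -126.0/-125.9:0.4/-0.5  -123.0/-122.9:-0.1/-0.8  -120.0/-119.9:-0.2/-0.4  -117.0/-116.9:-0.3/0.2  -114.0/-113.8:-0.2/0.2  -111.0/-111.2:3.2/0.9  -108.0/-107.9:2.8/0.3  -105.0/-104.7:1.2/0.0  -102.0/-101.6:1.3/-0.2  -99.0/-99.0:2.9/0.5  -98.7/-98.7:3.1/-0.3  -98.4/-98.4:3.3/0.4  -98.1/-98.1:2.6/-0.8  -97.8/-97.8:2.9/0.0  -97.5/-97.4:2.3/0.1  -97.2/-97.2:3.3/-0.3  -96.9/-96.9:3.4/0.1  -96.6/-96.5:3.3/-0.9  -96.3/-96.3:2.6/-0.2  -96.0/-95.9:1.9/-0.4  -95.7/-95.7:2.2/-0.8  -95.4/-95.4:2.5/0.0  -95.1/-95.1:3.5/0.7  -94.8/-94.8:3.1/0.1  -94.5/-94.4:3.0/1.1  -94.2/-94.2:2.9/0.0  -93.9/-93.9:2.1/1.0  -93.6/-93.6:2.7/-0.5  -93.3/-93.3:2.4/0.1  -93.0/-92.9:2.7/-1.2  -92.7/-92.7:3.6/-0.2  -92.4/-92.7:5.0/0.9  -92.1/-92.7:6.8/2.6  -91.8/-92.7:7.7/2.4  -91.5/-92.7:9.1/4.4  -91.2/-92.7:9.9/5.6  
 32.9333
10.23 [-10.14   1.43   5.79] -0.09268 33.0833
11.17 [-11.16   1.04   5.06] -0.09269 33.2333
11.27 [-11.17   1.57   5.52] -0.09274 33.3833
10.43 [-10.38   1.22   5.26] -0.09271 33.5333
```

Run:
```python
from h import *
yj=-.1746; J=np.array([.579,.1656]); a=ax(yj); P=lambda x:J+x*a
f0=np.array([-.3,-.3,-.8])
for x in(-.0909,-.0906):
    arm.move_l([*P(x),.053],feed=.006); arm.dwell(.1); F=-(arm.state()["ft_force"]-f0)[:2]@a; print(x,F.round(2))
    if F>12: break
for i in range(3): arm.dwell(.2); s=arm.state(); print((-(s["ft_force"]-f0)[:2]@a).round(2),((s["position"][:2]-J)@a).round(5))
arm.move_l([*P(-.0935),.053],feed=.01); arm.move_l([*P(-.14),.053],feed=.08); print(arm.state()["ft_force"].round(2))
arm.move_l([*P(-.14),.22],feed=.2)
p=P(-.02)+.07*a; arm.move_to([*p,.25],rot(yj)); arm.dwell(.4)
m=camera_model("wrist"); im=read_camera("wrist"); T=lambda X:(proj("",X,m)+.15)/.7
i0=cv2.resize(im,(800,600),interpolation=cv2.INTER_CUBIC); cv2.imwrite("pics/w_home.png",i0)
r0=T([*P(-.0825),.0575]); print("rear expected",r0,"2mm short",T([*P(-.0845),.0575]),"stop face top",T([*P(.0675),.078]),arm.state()["time_s"])
u,v=int(r0[0]),int(r0[1]); o=(max(u-120,0),max(v-40,0)); cv2.imwrite("pics/w_home_c.png",cv2.resize(i0[o[1]:o[1]+270,o[0]:o[0]+260],None,fx=2.2,fy=2.2,interpolation=cv2.INTER_CUBIC)); print("crop origin",o)
```

```text
-0.0909 12.47
13.1 -0.09271
11.61 -0.0927
11.38 -0.09272
[ 0.15  0.82 -0.81]
rear expected [399.64235023  67.3104149 ] 2mm short [399.6378159   63.90939474] stop face top [399.99164597 308.53652643] 37.85
crop origin (279, 27)
```

View pics/w_home_c.png

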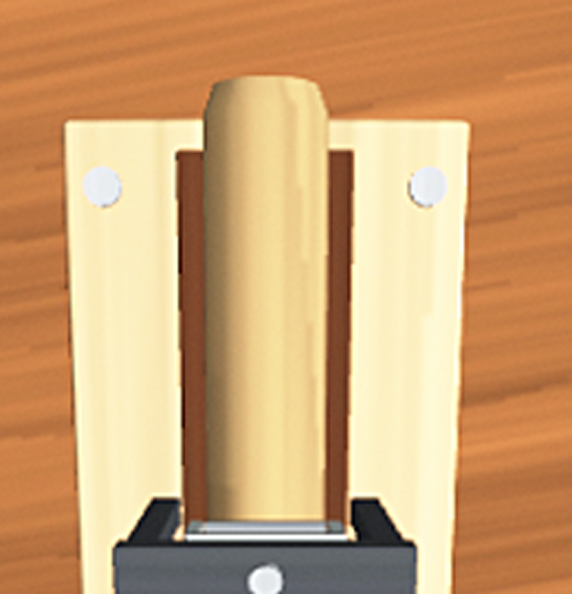

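Run:
```python
from h import *
yj=-.1746; J=np.array([.579,.1656]); a=ax(yj); P=lambda x:J+x*a
m=camera_model("wrist"); T=lambda X:(proj("",X,m)+.15)/.7
c=lambda X:((T(X)-[279,27])*2.2).round(1)
print("rear top rim home",c([*P(-.0825),.0725]),"2mm short",c([*P(-.0845),.0725]),"block near edge",c([*P(-.0675),.0465]),"pin",c([*P(.0455),.122]))
r=c([*P(-.0825),.0725])
if abs(r[1]-77)<6: arm.close_job(); print("closed",arm.state()["time_s"])
```

```text
rear top rim home [265.7  76.6] 2mm short [265.7  68.7] block near edge [265.6 149.9] pin [266.7 581.7]
the job is handed in; nothing more can be done
the job is handed in; nothing more can be done
```

The dowel is pressed home against the stop plate, released, and the job is handed in, with the robot's clock at about 38 s of the 61 s allowed.

**What I did**
- I gripped the dowel at its middle in the rack and carried it to the groove.
- I lowered it in 0.6 mm steps until both sides of the groove took it. The vertical force peaked at about 7.6 N and the sideways force was near 0.
- I then let go and pushed its rear end with closed fingers under the roller, which took about 3 N, until it met the stop.
- There I held it at about 10–13 N on the tool for more than a second. About 3 N of that is friction, so the stop itself saw roughly 7–10 N.

**Last checks**
- **Travel:** the fingers stopped dead at the stop and stayed within 0.1 mm as the force rose. That was about 0.8 mm further on than I had calculated, which I put down to the finger width and the jig measurement.
- **Position:** in the final picture the dowel's rear rim is at crop row 77. The calculated row is 76.6 for fully home and 68.7 for 2 mm short. The dowel is centred and straight in the groove.
- **One reading off:** the block's near edge was about 2 crop pixels (roughly 0.5 mm) from its calculated place.
- **Side load:** while pushing, the fingers also pressed the dowel's rear end down with about 5 N. Nothing tilted visibly.
- **Bystanders:** the arm was not driven against the glue bottle, sanding block or hammer. I did not take a last scene picture to confirm that they are where they started.

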